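# Fit the flatted shaft in the bench stirrer and clip it in

### The job

Fit the flatted shaft to the bench stirrer: take the shaft with the flat on its collar out of the rack, turn it so that its flat matches the D-shaped hole in the stirrer's head, and thread it down until its collar sits fully home on the head. Then swing the spring clip round until it snaps fully closed on the shaft's neck, and let go. Leave the plain round shaft in the rack, and do not shift the beaker under the stirrer or the amber bottle.

Things in the scene. Friction and masses are not known exactly. Their poses are not given: they have to be found in the camera images.
- flat_shaft_grip (a point): Shaft to fit, loose, 0.12 kg, upright in either rack hole: centre of its black grip head, 26 (x) by 12 (y) by 40 mm high, 120 mm above the shaft's lower tip; pinch across the 12 mm. z up, the shaft's flat looks to -y. Must rise 85 mm to leave the rack; seated in the stirrer this point is 40 mm above the bore mouth.
- flat_shaft_collar (a point): On the same shaft's axis, underside of its collar, 80 mm above the tip (90 mm above the worktop in the rack). Steel D rod below: 16 mm diameter, flat 4 mm from the axis, lowest 8 mm tapered to 10 mm. Collar 40 mm diameter, 6 mm high, cut by a flat 10.5 mm from the axis on the same side (-y), seen from above. Above it a round neck, 10 mm diameter, 14 mm high, then the head.
- round_shaft_grip (a point): The other shaft in the rack, to be left there: centre of its black head. Same sizes, but its rod and collar are fully round and do not go into the D-shaped hole. The holes of the white rack are 110 mm apart.
- bore (a point): Mouth centre of the D-shaped through hole in the fixed white stirrer head, on its flat top 110 mm above the worktop. z up; the hole's flat is at -y, so the shaft enters with its x and y pointing as these do (within about 10 degrees). 18.4 mm diameter, flat 5.2 mm from the axis, 30 mm deep, open below; the seated shaft ends inside the beaker under it, touching nothing.
- clip_hinge (a point): On the clip's upright hinge axis, level with the stirrer head's top; fixed, 60 mm from the bore along the bore's +x. The pivot on it is 21 mm high, 22 mm wide.
- clip (a joint): Swing of the steel spring clip about its hinge, rad. 0 = closed, bar lying from the hinge along the bore's -x past the shaft's neck; positive = open, turned anticlockwise seen from above, to the bore's -y side. Starts 1.0 to 1.5, hard stops 0 and 1.8, stays where left (0.03 N m friction). In the last 0.25 rad its sprung finger rides over the neck (about 5 N at the tab) and snaps behind it.
- clip_tab (a point): Centre of the free part of the white upright tab at the clip's free end, 16 mm along the bar (x) by 10 mm across (y), rising 40 mm above the bar; this point is 20 mm above the bar, 146 mm above the worktop. x points along the bar towards the hinge; closing moves it to +y. From the hinge axis it lies 118 mm along the bar (-x) and 14.5 mm to -y.
- beaker_mid (a point): Centre of the small plastic beaker (46 mm wide, 49 mm high) that stands on the stirrer's base under the hole; not to be shifted.
- amber_mid (a point): Centre of the amber bottle (38 mm diameter, 98 mm high) that stands between stirrer and rack; not to be shifted. Behind the work two black electrode stands, up to 263 mm high, reach forward to about x = 0.56 m at y = -0.18 and y = 0.40: pass in front of them or well above.
Mind the look-alikes: they are no part of the job. What is shaped like the part that bears flat_shaft_grip but green or red is not meant.

How it is judged:
By the outcome, as a careful person would: the job done as asked, in the order asked, and still so for the second after the job is handed in, with the robot touching nothing.
It also fails if it takes over 67 s, if anything falls off the work surface, if the arm or the gripper's body presses on something with over 40 N, if the wrist force passes 120 N, or if a joint passes its speed limit or range.

### The arm

A 6-joint arm with a two-finger parallel gripper is mounted at the origin on a cart in front of the work surface, level with it; the furniture and walls round the work are solid. World frame = base frame: x ahead of the robot, y to its left, z up, the work surface at z = 0. Lengths are in mm, angles in degrees, forces in N, time in s.
With the tool pointing down it reaches from about 350 to 850 mm from the base axis. Payload 8.1 kg.
Tool frame: the origin (TCP) lies at the very end of the fingers, on their centre line; the grasp point (between the pads) lies 19 mm behind it; z points along the fingers, y is the line along which they close (so a half turn about z gives the same grasp; the last joint's range is limited). The gripper opens to 85 mm and grips with 20 to 120 N. Pads are 22 mm wide; open, the fingers measure 114 mm over their backs; the gripper's body (76 mm by 85 mm) begins 54 mm behind the grasp point. The pads swing forward as they close: fully open they stand 13 mm farther back than shut.
Start: joints at [-72.33, 7.471, 85.268, -0, 87.261, -4.893], TCP at [230.24, -554.071, 231.292] pointing down, gripper open.
Joint ranges: [-169.43, 169.43], [-51.17, 129.36], [1.28, 143.12], [-76.62, 256.62], [0, 156.53], [-152.29, 152.29]. Speed limits (degrees/s): [136.94, 136.94, 159.86, 180, 180, 180].

### API

Orientations are given as [roll, pitch, yaw] about the fixed x, y, z axes, in that order (R = Rz(yaw) Ry(pitch) Rx(roll)).
In Python, from bench import sense, eyes, job, models gives the robot as it stands. The module is installed in compiled form; this text tells all that it offers.
- The arm moves only by the tool apply_moves, never from a script. Its argument "rows" is a list of rows, each a list of 6 numbers: the shift along the tool's x, y, z in mm, then the turn, a rotation vector about the tool's x, y, z in rad. In form: [[dx, dy, dz, rx, ry, rz], ...]. A call has exactly 5 rows; each row shifts and turns the commanded pose from where the row before left it, along the tool's axes as they then stand; what a row does not reach is not made up. A row lasts 1/8 s, in which the tool goes at most 62.5 mm and 10.7 degrees, less where a joint would pass 70% of its speed; a pose out of reach is approached as far as the arm can. A call is refused whole if a number of a shift passes 62.5 or a number of a turn 0.188, either way. A call with a gripper value outside its range is refused whole. "fingers" is the finger opening in mm, from 0 to 85.4, set as the call begins (left out, the last holds). The fingers move at their own pace and stop on an object; "grip_force" is the grip in N (left out, the last holds). Time passes only in rows, so rows that do not move let the fingers close, or fill a call up. It gives the time, the measured TCP pose, the force, the opening and the grip force at its end, in the units of the state.
- sense(): the state, without advancing time (a new reading comes with each control period).
- eyes.snapshot(name): name is "scene" or "top" or "wrist"; returns (picture, depth): 480x640x3 uint8, red, green, blue; 480x640 float32, mm along the optical axis (not along the pixel's ray), 0 where there is no reading.
- eyes.get_calibration(name): a dict with "intrinsics" (3x3 intrinsics, pixels), "R" (3x3) and "t" (3): a world point X has camera coordinates R X + t; the wrist camera has in their place "mount" (4x4, takes a point from camera to tool coordinates, whose origin is the TCP and whose axes are the flange's). Camera axes: x right, y down, z forward; pixel columns grow to the right and rows downward; lengths in mm; the calibration is good to about 2 mm. A picture is of the moment at which its call begins: read the wrist's pose just before it. get_calibration takes no time and is no camera call.
- job.hand_in(): hands the job in; it is judged then, once.
Trained networks look in the newest picture that a camera, given by its name, has taken for a name from the list of things; names that differ only in an ending like _2 or _b are one class to them, and where a whole thing is asked for, a point or a joint stands for the part that bears it (a point fixed in the world has none). Each returns a list of dicts, best first, with "confidence" (0 to 1); they miss things now and then, are a little off and sometimes report something else, mostly with a low value. They report only what shows in the picture. A call takes as long as a camera call. They do not tell look-alikes from the thing itself.
- models.boxes_of(name, camera): "xyz" ([x, y, z] in mm, in world coordinates, good to about 4 mm: the middle of the surface that is visible of it).
- models.cut_out(name, camera): "pixels" (480x640 bool, what is visible of it).
- models.place_of(name, camera): "xyz" ([x, y, z] in mm, in world coordinates, good to about 4 mm: a listed point, or the origin of a listed thing).
The state is a dict: "time": time; "joint_pos": joint angles; "qd": joint speeds; "joint_efforts": joint torques, N m; "tool_pos": TCP position; "tcp_rot": TCP orientation; "ft_force": force on the tool from outside, world axes, zero at the start; "wrist_torque": the same for the moment, N m; "finger_gap": finger opening in mm; "grip_force": force on a finger pad.
Only numpy, scipy, OpenCV 4.12 (cv2) and the standard library are available. Lean on these libraries where they do the work, as an engineer would, in place of code of your own. Each camera call takes 0.05 s, during which the arm holds its last target. There are 200 camera calls.

## Working session

There is one attempt and no reset: what is moved stays moved. The work goes in short steps, Python scripts to look and compute and a tool call to move; the robot and the scene stay as the last step left them, time stands still between calls to the robot, and variables do not carry over. Pictures are saved under pics/ and viewed, at most 10 in all, crops included, and the job is handed in when it is done.

Besides the shell and the picture viewer there is one more tool, called after "Request:" by a JSON object that holds its "api" and its "payload". apply_moves: Moves the arm, as the interface text tells. Its arguments: {"type":"object","properties":{"rows":{"type":"array"},"fingers":{"type":"number"},"grip_force":{"type":"number"}},"required":["rows"]}

```bash
mkdir -p pics
cat > h.py <<'E'
from bench import sense, eyes, job, models
import numpy as np, cv2
from scipy.spatial.transform import Rotation as Ro
def snap(n,f=None):
    s=sense(); p,d=eyes.snapshot(n)
    if f: cv2.imwrite('pics/'+f,p[:,:,::-1])
    return s,p,d
def world(n,d,s=None):
    c=eyes.get_calibration(n);K=c['intrinsics']
    v,u=np.mgrid[:480,:640]
    P=np.stack([(u-K[0,2])/K[0,0]*d,(v-K[1,2])/K[1,1]*d,d],-1)
    if n=='wrist':
        M=np.array(c['mount']);P=P@M[:3,:3].T+M[:3,3]
        R=Ro.from_euler('xyz',s['tcp_rot'],degrees=True).as_matrix()
        return P@R.T+np.array(s['tool_pos'])
    return (P-np.array(c['t']))@np.array(c['R'])
def pix(n,X,s=None):
    c=eyes.get_calibration(n);K=np.array(c['intrinsics']);X=np.array(X,float)
    Y=np.array(c['R'])@X+np.array(c['t']);Y=K@Y;return Y[:2]/Y[2]
E
python3 - <<'E'
from h import *
s=sense();print(s)
for n in('scene','top'):
    snap(n,n+'0.png')
    for k in ['flat_shaft_grip','flat_shaft_collar','round_shaft_grip','bore','clip_hinge','clip_tab','beaker_mid','amber_mid']:
        print(n,k,[(np.round(r['xyz']).tolist(),round(r['confidence'],2)) for r in models.place_of(k,n)[:4]])
E
```

```text
{'time': 0.0, 'joint_pos': array([-7.23296463e+01,  7.51600317e+00,  8.53314800e+01, -3.93542974e-04,
        8.72626111e+01, -4.89508435e+00]), 'qd': array([-0.05617166, -0.07266505, -0.07626534,  0.06030988,  0.01089769,
       -0.03393136]), 'joint_efforts': array([-7.19413511e-04, -5.69397676e+01, -5.00554669e+01, -4.23502997e-04,
        1.49598968e-02, -3.99459248e-05]), 'tool_pos': array([ 230.06671145, -553.51621216,  230.2140293 ]), 'tcp_rot': array([-1.79890274e+02, -9.00286784e-03,  2.25654486e+01]), 'ft_force': array([ 0.3483846 , -1.08227464, -0.67955603]), 'wrist_torque': array([-0.02670189,  0.01690866,  0.03194403]), 'grip_force': 0.0, 'finger_gap': 85.1570482970772}
scene flat_shaft_grip [([432.0, -382.0, 131.0], 0.84), ([489.0, -487.0, 123.0], 0.71), ([525.0, -303.0, 122.0], 0.56)]
scene flat_shaft_collar [([431.0, -382.0, 89.0], 0.77), ([492.0, -488.0, 78.0], 0.65), ([523.0, -300.0, 82.0], 0.56)]
scene round_shaft_grip [([427.0, -272.0, 132.0], 0.94)]
scene bore [([430.0, -383.0, 90.0], 0.22)]
scene clip_hinge []
scene clip_tab []
scene beaker_mid []
scene amber_mid [([474.0, -78.0, 49.0], 0.39)]
top flat_shaft_grip [([490.0, -489.0, 122.0], 0.87), ([435.0, -380.0, 129.0], 0.6), ([528.0, -302.0, 120.0], 0.59), ([428.0, -272.0, 126.0], 0.53)]
top flat_shaft_collar [([526.0, -303.0, 80.0], 0.86), ([428.0, -382.0, 91.0], 0.78), ([492.0, -492.0, 81.0], 0.63)]
top round_shaft_grip [([430.0, -269.0, 128.0], 0.82)]
top bore [([483.0, 188.0, 108.0], 0.57), ([429.0, -268.0, 127.0], 0.56)]
top clip_hinge [([544.0, 189.0, 110.0], 0.71)]
top clip_tab [([522.0, 73.0, 147.0], 0.75)]
top beaker_mid [([483.0, 191.0, 33.0], 0.51)]
top amber_mid [([478.0, -81.0, 47.0], 0.65), ([545.0, 188.0, 111.0], 0.18)]
```

View pics/scene0.png

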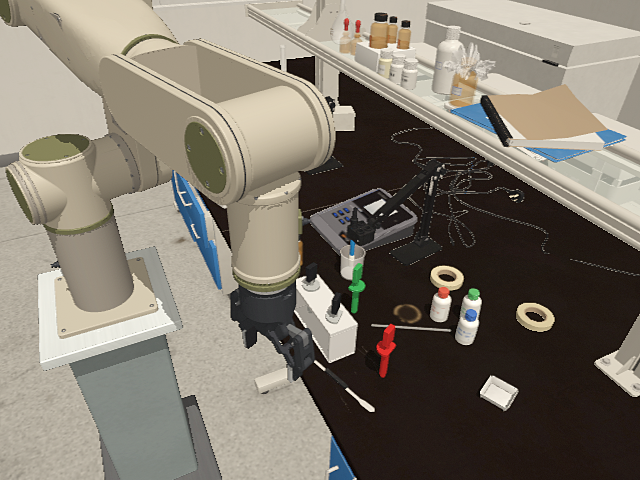

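View pics/top0.png

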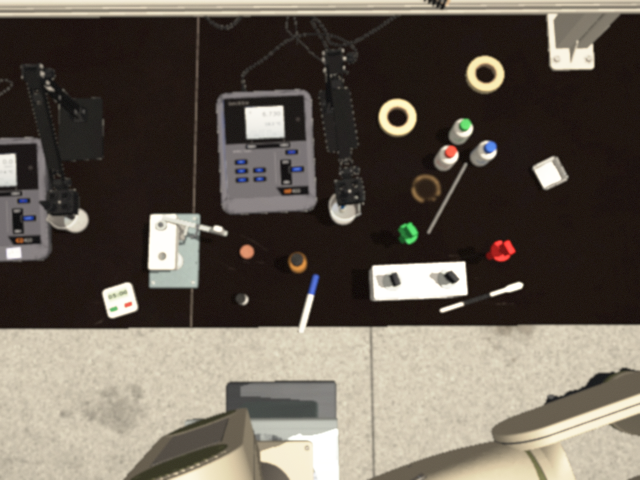

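The scene view shows the white rack (about 325,325) with two black heads, and green and red look-alikes beside it. In the top view the rack heads are at (395,280) and (451,278), the stirrer is at (163,245) and the clip tab is near (220,230).

```bash
cat >> h.py <<'E'
def go(x,y,z,yaw,s=None,tilt=None):
    "shift in current tool axes + rotvec to reach tool-down pose"
    s=s or sense();R=Ro.from_euler('xyz',s['tcp_rot'],degrees=True)
    T=Ro.from_euler('xyz',[180,0,yaw],degrees=True)
    d=R.inv().apply(np.array([x,y,z])-s['tool_pos']);r=(R.inv()*T).as_rotvec()
    print('shift',np.round(d,1),'rot',np.round(r,3),'| now',np.round(s['tool_pos'],1),np.round(s['tcp_rot'],1))
E
python3 - <<'E'
from h import *
c=eyes.get_calibration('wrist');print(np.round(c['mount'],2),c['intrinsics'])
go(430,-330,330,0)
go(430,-330,330,90)
E
```

```text
[[-0.0000e+00 -9.5000e-01 -3.2000e-01  8.4300e+01]
 [ 1.0000e+00 -0.0000e+00 -0.0000e+00 -1.4000e-01]
 [ 0.0000e+00 -3.2000e-01  9.5000e-01 -1.4252e+02]
 [ 0.0000e+00  0.0000e+00  0.0000e+00  1.0000e+00]] [[416.44177325   0.         322.34125404]
 [  0.         416.44177325 247.29286678]
 [  0.           0.           1.        ]]
shift [ 270.5 -130.3  -98.7] rot [ 0.    -0.     0.394] | now [ 230.2 -554.1  231.3] [180.   -0.   22.6]
shift [ 270.5 -130.3  -98.7] rot [ 0.     0.    -1.177] | now [ 230.2 -554.1  231.3] [180.   -0.   22.6]
```

Request:
{"api": "apply_moves", "payload": {"rows": [[30,-12,-15,0,0,0],[48,-20,-14,0,0,0],[48,-20,-10,0,0,0],[48,-20,-10,0,0,0],[48,-20,-10,0,0,0]]}}

```text
time: 1.52
tool_pos: [400.9, -382.7, 290.8]
tcp_rot: [180.0, -0.0, 22.6]
ft_force: [0.6, 0.6, -0.0]
finger_gap: 85.7
grip_force: 0.0
```

Request:
{"api": "apply_moves", "payload": {"rows": [[45,-20,-5,0,0,0],[22,-10,-5,0,0,0],[0,0,0,0,0,0.13],[0,0,0,0,0,0.13],[0,0,0,0,0,0.13]]}}

```text
time: 2.15
tool_pos: [450.5, -330.3, 300.4]
tcp_rot: [180.0, -0.0, -0.0]
ft_force: [-1.0, -0.0, -0.5]
finger_gap: 85.3
grip_force: 0.0
```

Run:
```python
from h import *
s,p,d=snap('wrist')
cv2.imwrite('pics/w1.png',p[:,:,::-1]);np.savez('w1',p=p,d=d)
print(s['tool_pos'],s['tcp_rot'],s['time'])
for k in ['flat_shaft_grip','flat_shaft_collar','round_shaft_grip']:
    print(k,[(np.round(r['xyz']).tolist(),round(r['confidence'],2)) for r in models.place_of(k,'wrist')[:4]])
W=world('wrist',d,s);np.save('W1',W)
```

```text
[ 450.4674227  -330.3369039   300.38249585] [ 1.79994635e+02 -7.38049538e-03 -3.68494027e-03] 2.15
flat_shaft_grip [([529.0, -301.0, 120.0], 0.92), ([434.0, -381.0, 132.0], 0.62), ([488.0, -494.0, 120.0], 0.57)]
flat_shaft_collar [([434.0, -380.0, 92.0], 0.9), ([484.0, -487.0, 79.0], 0.57)]
round_shaft_grip [([431.0, -274.0, 129.0], 0.84)]
```

View pics/w1.png

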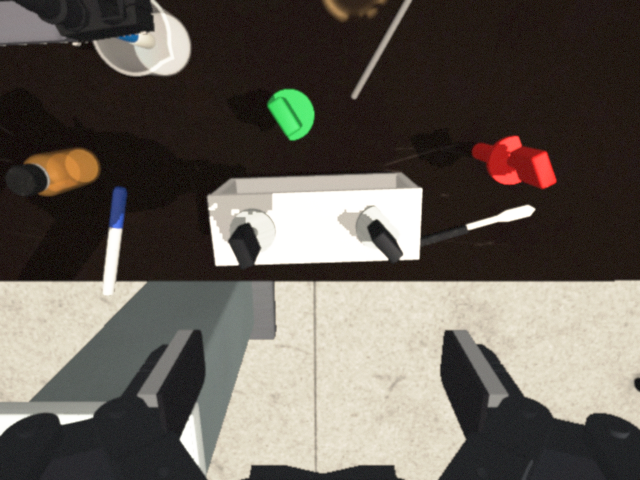

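The wrist view shows the rack with the left shaft (collar about 250,228) and the right shaft (collar about 378,225). I'll enlarge both.

Run:
```python
from h import *
p=np.load('w1.npz')['p'];W=np.load('W1.npy')
a=cv2.convertScaleAbs(p[190:280,210:430,::-1],alpha=1,beta=0)
cv2.imwrite('pics/c1.png',cv2.resize(a,None,fx=3.6,fy=3.6,interpolation=cv2.INTER_CUBIC))
g=p.max(2)
for c in [(430,-381),(430,-272)]:
    r=np.hypot(W[...,0]-c[0],W[...,1]-c[1])<35
    top=r&(W[...,2]>142)&(W[...,2]<158)&(g<90)
    q=W[top][:,:2].astype(np.float32)
    print('head',len(q),np.median(W[top][:,2]) if len(q) else 0,cv2.minAreaRect(q))
    col=r&(W[...,2]>92)&(W[...,2]<100)&(g>95)
    q=W[col][:,:2];m=q.mean(0);print('collar',len(q),m)
    # boundary radius by angle about c
    for it in range(1):
        e=q-np.array(c);an=(np.degrees(np.arctan2(e[:,1],e[:,0]))//20*20).astype(int)
        print({int(k):round(float(np.percentile(np.hypot(*e[an==k].T),97)),1) for k in np.unique(an)})
```

```text
head 520 149.68900649825116 ((434.16058349609375, -378.5618591308594), (26.173418045043945, 11.610219955444336), 40.95491027832031)
collar 799 [ 435.43226561 -373.37339872]
{-120: 26.5, -100: 17.0, -80: 17.4, -60: 11.1, -40: 11.9, -20: 24.8, 0: 23.7, 20: 24.2, 40: 24.2, 60: 23.2, 80: 22.0, 100: 20.3, 120: 19.2, 140: 17.6, 160: 16.6}
head 565 149.69548023523646 ((430.2510681152344, -269.2515869140625), (25.88905143737793, 11.739906311035156), 18.88068199157715)
collar 972 [ 435.12575396 -272.98371148]
{-180: 19.2, -160: 17.8, -140: 17.2, -120: 16.7, -100: 16.6, -80: 16.7, -60: 17.3, -40: 18.2, -20: 19.1, 0: 20.2, 20: 21.0, 40: 22.1, 60: 22.7, 80: 23.0, 120: 30.0}
```

View pics/c1.png

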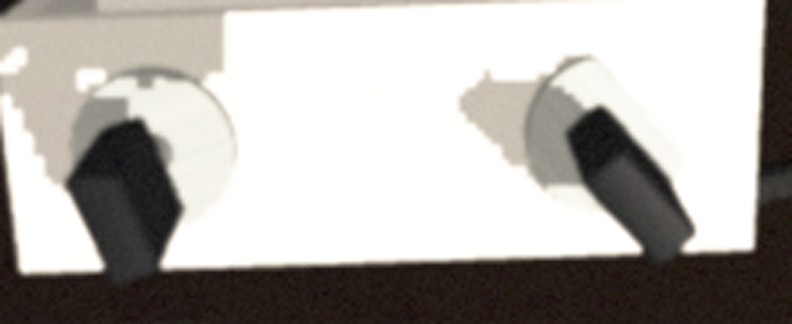

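The right shaft, at y ≈ -380, has the cut collar: flat at upper right, direction about -49°. That makes the shaft yaw about 41°. I'll grasp it there.

Request:
{"api": "apply_moves", "payload": {"rows": [[-8,25,0,0,0,0],[-8.5,24,0,0,0,0],[0,0,15,0,0,-0.179],[0,0,15,0,0,-0.179],[0,0,15,0,0,-0.179]], "fingers": 50}}

```text
time: 2.98
tool_pos: [433.9, -379.8, 254.8]
tcp_rot: [-180.0, -0.0, 31.5]
ft_force: [0.1, 0.7, 0.1]
finger_gap: 50.2
grip_force: 0.0
```

Request:
{"api": "apply_moves", "payload": {"rows": [[0,0,15,0,0,-0.179],[0,0,40,0,0,0],[0,0,10,0,0,0],[0,0,0,0,0,0],[0,0,0,0,0,0]]}}

```text
time: 3.6
tool_pos: [434.7, -380.3, 192.2]
tcp_rot: [179.9, -0.0, 41.3]
ft_force: [-0.3, 0.1, 0.3]
finger_gap: 50.0
grip_force: 0.0
```

Run:
```python
from h import *
s,p,d=snap('wrist');print(s['tool_pos'],s['tcp_rot'],s['joint_pos'])
W=world('wrist',d,s);g=p.max(2)
c=(434,-379)
r=np.hypot(W[...,0]-c[0],W[...,1]-c[1])<30
top=r&(W[...,2]>144)&(W[...,2]<156)&(g<90)
q=W[top][:,:2].astype(np.float32);print(len(q),cv2.minAreaRect(q))
cv2.imwrite('pics/w2.png',p[:,:,::-1])
go(434,-379,112,41)
```

```text
[ 434.66923284 -380.30432413  192.19862403] [ 1.79854416e+02 -5.66100545e-03  4.12645674e+01] [-4.62691360e+01  5.07125429e+00  9.19471894e+01 -6.13761805e-04
  8.28358637e+01  2.46637953e+00]
955 ((433.33831787109375, -378.0977783203125), (26.36608123779297, 10.735292434692383), 41.31604766845703)
shift [ 0.3 -1.7 80.3] rot [ 0.003 -0.     0.005] | now [ 434.7 -380.3  192.3] [179.8  -0.   41.3]
```

View pics/w2.png

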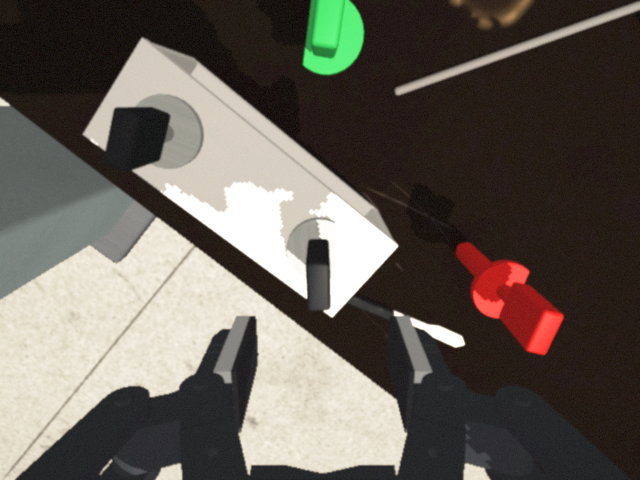

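The head sits midway between the fingers (column 320) and its collar flat faces right. I'll descend and grip.

Request:
{"api": "apply_moves", "payload": {"rows": [[0,-1.5,20,0,0,0],[0,0,25,0,0,0],[0,0,25,0,0,0],[0,0,10,0,0,0],[0,0,0,0,0,0]]}}

```text
time: 4.28
tool_pos: [432.5, -377.9, 109.3]
tcp_rot: [-179.9, 0.0, 41.2]
ft_force: [1.4, 0.6, 0.1]
finger_gap: 50.3
grip_force: 0.0
```

Request:
{"api": "apply_moves", "payload": {"rows": [[0,0,0,0,0,0],[0,0,0,0,0,0],[0,0,0,0,0,0],[0,0,0,0,0,0],[0,0,0,0,0,0]], "fingers": 0, "grip_force": 60}}

```text
time: 4.9
tool_pos: [433.6, -379.1, 111.6]
tcp_rot: [179.9, -0.0, 41.2]
ft_force: [-1.4, -0.2, 4.7]
finger_gap: 11.3
grip_force: 59.2
```

Request:
{"api": "apply_moves", "payload": {"rows": [[0,0,-15,0,0,0],[0,0,-35,0,0,0],[0,0,-45,0,0,0],[0,0,-40,0,0,0],[0,0,-25,0,0,0.17]]}}

```text
time: 5.52
tool_pos: [433.4, -378.8, 273.8]
tcp_rot: [179.8, -0.0, 31.3]
ft_force: [0.4, -0.3, -1.7]
finger_gap: 11.4
grip_force: 59.7
```

Request:
{"api": "apply_moves", "payload": {"rows": [[0,0,-20,0,0,0.18],[0,0,-10,0,0,0.18],[0,0,0,0,0,0.18],[1,-15,0,0,0,0.01],[4,-35,0,0,0,0]]}}

```text
time: 6.15
tool_pos: [437.4, -327.7, 300.1]
tcp_rot: [-180.0, 0.0, 0.1]
ft_force: [0.6, 0.3, -0.7]
finger_gap: 11.4
grip_force: 59.7
```

Request:
{"api": "apply_moves", "payload": {"rows": [[3,-50,0,0,0,0],[3,-50,0,0,0,0],[3,-50,0,0,0,0],[3,-50,0,0,0,0],[3,-50,0,0,0,0]]}}

```text
time: 6.78
tool_pos: [452.2, -76.0, 300.4]
tcp_rot: [-180.0, -0.0, 0.3]
ft_force: [0.1, 0.1, -1.0]
finger_gap: 11.4
grip_force: 59.7
```

Request:
{"api": "apply_moves", "payload": {"rows": [[3,-50,0,0,0,0],[3,-50,0,0,0,0],[3,-50,0,0,0,0],[3,-40,0,0,0,0],[4,-30,0,0,0,0]]}}

```text
time: 7.4
tool_pos: [467.8, 143.9, 300.4]
tcp_rot: [-180.0, 0.0, 0.4]
ft_force: [-0.1, -0.1, -1.4]
finger_gap: 11.2
grip_force: 59.7
```

Request:
{"api": "apply_moves", "payload": {"rows": [[0,-20,0,0,0,0],[0,-10,0,0,0,0],[0,0,0,0,0,0],[0,0,0,0,0,0],[0,0,0,0,0,0]]}}

```text
time: 8.02
tool_pos: [469.0, 170.8, 300.4]
tcp_rot: [180.0, -0.0, -0.1]
ft_force: [-0.1, 1.3, -0.6]
finger_gap: 11.4
grip_force: 59.7
```

Run:
```python
from h import *
s,p,d=snap('wrist','w3.png');print(s['tool_pos'],s['tcp_rot'],s['joint_pos'])
W=world('wrist',d,s);np.savez('w3',p=p,W=W)
for n in ('wrist','top'):
  if n=='top': snap('top')
  for k in ['bore','clip_hinge','clip_tab','flat_shaft_collar','flat_shaft_grip','amber_mid','beaker_mid']:
    print(n,k,[(np.round(r['xyz'],1).tolist(),round(r['confidence'],2)) for r in models.place_of(k,n)[:3]])
```

```text
[469.04987564 170.82651458 300.37916718] [ 1.79992020e+02 -8.24974924e-03 -5.08212765e-02] [ 1.41316615e+01 -9.36024148e+00  9.47691850e+01 -9.78895879e-03
  9.45850132e+01  1.04181700e+02]
wrist bore [([481.8, 188.1, 110.2], 0.96)]
wrist clip_hinge [([537.3, 188.4, 111.2], 0.95), ([472.7, -77.7, 51.0], 0.62)]
wrist clip_tab [([523.7, 69.1, 142.3], 0.61)]
wrist flat_shaft_collar [([468.7, 169.9, 283.4], 0.97)]
wrist flat_shaft_grip [([469.9, 169.4, 319.0], 0.84)]
wrist amber_mid [([472.3, -77.5, 51.1], 0.75)]
wrist beaker_mid [([481.4, 185.3, 36.0], 0.71)]
top bore [([484.9, 188.6, 107.3], 0.86), ([429.1, -268.6, 125.8], 0.71)]
top clip_hinge [([542.4, 188.7, 111.3], 0.88), ([428.9, -268.6, 127.8], 0.32)]
top clip_tab [([523.4, 71.1, 146.8], 0.55)]
top flat_shaft_collar [([488.8, -487.8, 79.9], 0.81), ([544.2, 186.2, 113.1], 0.71), ([462.9, 170.9, 281.5], 0.57)]
top flat_shaft_grip [([525.6, -303.5, 119.9], 0.87), ([491.3, -486.9, 121.9], 0.79), ([471.0, 168.7, 317.5], 0.72)]
top amber_mid [([477.5, -81.7, 49.0], 0.88)]
top beaker_mid []
```

View pics/w3.png

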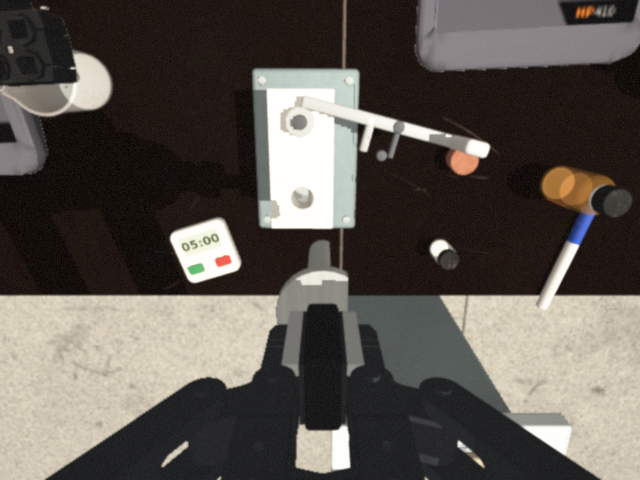

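The stirrer's D hole shows at about (302,198), the hinge at (300,121), the clip bar open towards (480,148). The held shaft's collar is near (313,300) with its flat on the right, as wanted. Next I'll measure the bore's centre and yaw.

Run:
```python
from h import *
z=np.load('w3.npz');p=z['p'];W=z['W'];Z=W[...,2]
X,Y=W[...,0],W[...,1]
roi=(X>420)&(X<600)&(Y>130)&(Y<250)
hd=roi&(abs(Z-110)<6)&(p.min(2)>120)
pts=W[hd];print(len(pts),np.median(pts[:,2]))
m=cv2.morphologyEx(hd.astype(np.uint8),cv2.MORPH_OPEN,np.ones((3,3)))
print('head rect',cv2.minAreaRect(W[m>0][:,:2].astype(np.float32)))
pl=roi&(Z<45)&(Z>2)&(p.min(2)>70)
m2=cv2.morphologyEx(pl.astype(np.uint8),cv2.MORPH_OPEN,np.ones((3,3)))
print('plate',np.median(Z[m2>0]),cv2.minAreaRect(W[m2>0][:,:2].astype(np.float32)))
# bore: project pixels to z=110 plane
s={'tool_pos':np.array([469.05,170.83,300.38]),'tcp_rot':np.array([180,0,-.05])}
A=world('wrist',np.full((480,640),200.),s);B=world('wrist',np.full((480,640),400.),s)
t=(110-A[...,2])/(B[...,2]-A[...,2]);P=A+t[...,None]*(B-A)
g=p.min(2).astype(int);hole=(g<150)
n,l,st,ce=cv2.connectedComponentsWithStats((hole&(np.hypot(P[...,0]-482,P[...,1]-188)<16)).astype(np.uint8))
for i in range(1,n):
    if st[i,4]>20:
        q=P[l==i];print('hole',st[i],ce[i],q[:,:2].min(0),q[:,:2].max(0))
a=p[170:225,265:345,::-1];a=cv2.resize(a,None,fx=5,fy=5,interpolation=cv2.INTER_CUBIC)
b=cv2.resize(p[255:330,265:365,::-1],(500,375),interpolation=cv2.INTER_CUBIC)
b=cv2.copyMakeBorder(b,0,0,0,0,0);c=np.zeros((375,910,3),np.uint8);c[:275,:400]=a;c[:,410:]=b
cv2.imwrite('pics/c3.png',cv2.resize(c,(790,325)))
# edges along row through collar
np.set_printoptions(linewidth=200)
```

```text
7341 109.97077380041878
head rect ((510.22357177734375, 188.08929443359375), (50.10346984863281, 107.97511291503906), 89.69393920898438)
plate 9.90684471907224 ((506.51141357421875, 188.08909606933594), (104.01579284667969, 158.8148651123047), 89.6985855102539)
hole [298 191  14  17  96] [306.         201.63541667] [473.89174898 180.58517326] [487.10996933 191.21994326]
```

View pics/c3.png

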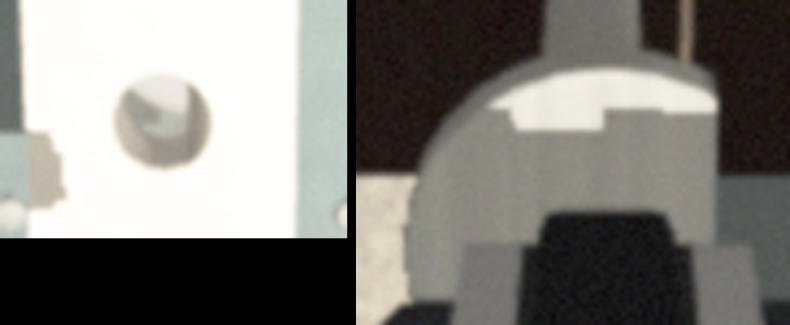

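Run:
```python
from h import *
s={'tool_pos':np.array([469.05,170.83,300.38]),'tcp_rot':np.array([180,0,-.05])}
c=eyes.get_calibration('wrist');K=np.array(c['intrinsics']);M=np.array(c['mount']);R=Ro.from_euler('xyz',s['tcp_rot'],degrees=True).as_matrix()
def pl(u,v,z):
    r=R@M[:3,:3]@np.array([(u-K[0,2])/K[0,0],(v-K[1,2])/K[1,1],1]);o=R@M[:3,3]+s['tool_pos']
    return o+r*(z-o[2])/r[2]
print('bore',pl(302.2,197.8,110))
zc=300.38-101.6+86
f=lambda u:265+(u-356)/4.34
print('collar front',pl(f(605),255+68/4.34,zc),'flat edge',pl(f(717),255+110/4.34,zc), 'left', pl(f(412),255+230/4.34,zc))
# rod: tip edges
p=np.load('w3.npz')['p'];print(p[240:262:2,300:345].min(2)[:, ::2])
```

```text
bore [481.53820428 187.75510974 110.        ]
collar front [488.88654503 171.26337622 284.78      ] flat edge [484.56892345 160.62069639 284.78      ] left [471.90463884 190.0804833  284.78      ]
[[ 13  20  20  18  18   8  19  16  39  64  75  81  79  69  38  20  30  21
   20  19  72  74  18]
 [ 10   6  20  21  13  22  23  61  96 103 106 105 108 108  97  33  20  17
   18  19  74  79  22]
 [ 21  21  17  19  14  29  72 100 104 103 105 106 110 112 101  41  10   8
    9  18  75  81  21]
 [ 19  12  16  24  21  54  95  98 106 104 103 104 108 112 103  39  24  25
   10  29  89  80  22]
 [ 20  25   8  22  26  81 100 101 103 106 105 105 107 114 109  49  17  22
   19  27  90  81  15]
 [ 16  22  18  19  35  89 101 101 103 104 105 107 109 112 111  49  22  15
   24  20  87  75  26]
 [ 17  17  27  24  40  92 102 102 100 103 104 103 109 112 113  57  18  26
   15  23  87  66  17]
 [ 20  16  22  19  46  95 104 102 103 104 105 105 108 111 112  60  11  23
   15  24  88  66  23]
 [ 16  17  12  17  55 100 102 103 101 103 106 105 109 112 111  61  19  29
   16  28  86  69  18]
 [ 21  19  17  22  60  99  99 101 104 105 103 105 105 110 112  64  25  21
   19  25  88  67  10]
 [ 22  15  25  21  62  99 101 103 103 104 100 105 107 106 113  66  17  19
   23  30  87  71  19]]
```

Request:
{"api": "apply_moves", "payload": {"rows": [[7,-9,0,0,0,0],[5.5,-8,0,0,0,0],[0,0,25,0,0,0],[0,0,35,0,0,0],[0,0,18,0,0,0]]}}

```text
time: 9.45
tool_pos: [480.7, 188.8, 220.0]
tcp_rot: [180.0, 0.2, 0.0]
ft_force: [0.8, 0.0, -1.0]
finger_gap: 11.1
grip_force: 59.8
```

Request:
{"api": "apply_moves", "payload": {"rows": [[0,0,0,0,0,0],[0,0,4,0,0,0],[0,0,4,0,0,0],[0,0,4,0,0,0],[0,0,4,0,0,0]]}}

```text
time: 10.07
tool_pos: [481.6, 188.6, 206.3]
tcp_rot: [-180.0, -0.0, -0.0]
ft_force: [0.7, 0.3, -1.6]
finger_gap: 11.1
grip_force: 59.8
```

Request:
{"api": "apply_moves", "payload": {"rows": [[0,0.5,3,0,0,0],[0,0,3,0,0,0],[0,0,3,0,0,0],[0,0,3,0,0,0],[0,0,0,0,0,0]]}}

```text
time: 10.7
tool_pos: [481.3, 188.0, 193.9]
tcp_rot: [180.0, 0.0, -0.0]
ft_force: [0.1, 1.2, -1.6]
finger_gap: 11.5
grip_force: 59.8
```

Request:
{"api": "apply_moves", "payload": {"rows": [[0,0,6,0,0,0],[0,0,8,0,0,0],[0,0,8,0,0,0],[0,0,8,0,0,0],[0,0,4,0,0,0]]}}

```text
time: 11.32
tool_pos: [481.0, 187.9, 159.3]
tcp_rot: [180.0, 0.1, -0.0]
ft_force: [0.3, -0.3, -0.5]
finger_gap: 11.4
grip_force: 59.8
```

Request:
{"api": "apply_moves", "payload": {"rows": [[0,0,6,0,0,0],[0,0,8,0,0,0],[0,0,6,0,0,0],[0,0,3,0,0,0],[0,0,1,0,0,0]]}}

```text
time: 11.95
tool_pos: [481.4, 188.0, 136.1]
tcp_rot: [180.0, 0.0, -0.0]
ft_force: [-0.3, -0.0, -1.2]
finger_gap: 11.5
grip_force: 59.8
```

Request:
{"api": "apply_moves", "payload": {"rows": [[0,0,2,0,0,0],[0,0,1,0,0,0],[0,0,1,0,0,0],[0,0,1,0,0,0],[0,0,0,0,0,0]]}}

```text
time: 12.58
tool_pos: [481.6, 188.1, 131.6]
tcp_rot: [-180.0, -0.0, -0.0]
ft_force: [-1.1, 0.0, 1.9]
finger_gap: 11.2
grip_force: 60.0
```

Request:
{"api": "apply_moves", "payload": {"rows": [[0,0,1,0,0,0],[0,0,1,0,0,0],[0,0,0,0,0,0],[0,0,0,0,0,0],[0,0,0,0,0,0]]}}

```text
time: 13.2
tool_pos: [481.7, 188.1, 131.6]
tcp_rot: [-180.0, -0.0, -0.0]
ft_force: [-8.8, -2.5, 17.3]
finger_gap: 11.2
grip_force: 62.7
```

Request:
{"api": "apply_moves", "payload": {"rows": [[0,0,0,0,0,0],[0,0,0,0,0,0],[0,0,0,0,0,0],[0,0,0,0,0,0],[0,0,0,0,0,0]], "fingers": 36}}

```text
time: 13.82
tool_pos: [481.4, 188.0, 129.2]
tcp_rot: [180.0, 0.0, -0.0]
ft_force: [-0.3, -1.0, 0.9]
finger_gap: 35.7
grip_force: 0.0
```

Request:
{"api": "apply_moves", "payload": {"rows": [[0,0,-10,0,0,0],[0,0,-30,0,0,0],[0,0,-40,0,0,0],[0,0,-40,0,0,0],[0,0,-10,0,0,0]]}}

```text
time: 14.45
tool_pos: [483.1, 188.5, 263.7]
tcp_rot: [-179.9, -0.3, -0.0]
ft_force: [0.3, -0.1, -0.6]
finger_gap: 35.8
grip_force: 0.0
```

Run:
```python
from h import *
import time
s,p,d=snap('wrist','w4.png');print(s['tool_pos'],s['tcp_rot'],s['time'])
for k in ['flat_shaft_grip','flat_shaft_collar','clip_hinge','clip_tab']:
    print(k,[(np.round(r['xyz'],1).tolist(),round(r['confidence'],2)) for r in models.place_of(k,'wrist')[:3]])
W=world('wrist',d,s);np.savez('w4',p=p,W=W)
Z=W[...,2];g=p.max(2)
def rect(n,c,r,z0,z1,gm):
    m=(np.hypot(W[...,0]-c[0],W[...,1]-c[1])<r)&(Z>z0)&(Z<z1)&gm
    q=W[m];print(n,len(q),np.median(q[:,2]) if len(q) else 0,cv2.minAreaRect(q[:,:2].astype(np.float32)) if len(q)>4 else '')
rect('head',(482,188),25,160,180,g<110)
rect('collar',(482,188),26,112,121,g>0)
rect('tab',(522,71),25,159,172,g>90)
rect('pivot',(542,188),20,125,137,g>90)
```

```text
[483.06414416 188.52419214 263.6870649 ] [-1.79901662e+02 -3.46743677e-01 -8.38284800e-03] 14.45
flat_shaft_grip [([482.9, 188.2, 146.8], 0.71)]
flat_shaft_collar [([481.6, 188.0, 111.6], 0.57)]
clip_hinge [([536.5, 186.9, 113.6], 0.86)]
clip_tab [([526.0, 71.6, 141.9], 0.86)]
head 810 169.70695336056588 ((482.3703308105469, 188.4889373779297), (11.741917610168457, 25.6247501373291), 89.90287780761719)
collar 1183 115.89484050774738 ((483.8285217285156, 191.2957763671875), (33.657630920410156, 41.214988708496094), 76.72137451171875)
tab 493 165.2176553334719 ((526.0067138671875, 70.70238494873047), (16.036653518676758, 9.93259334564209), 75.7400131225586)
pivot 1069 126.2049049439832 ((544.961181640625, 184.76339721679688), (21.287687301635742, 31.049297332763672), 50.93990707397461)
```

View pics/w4.png

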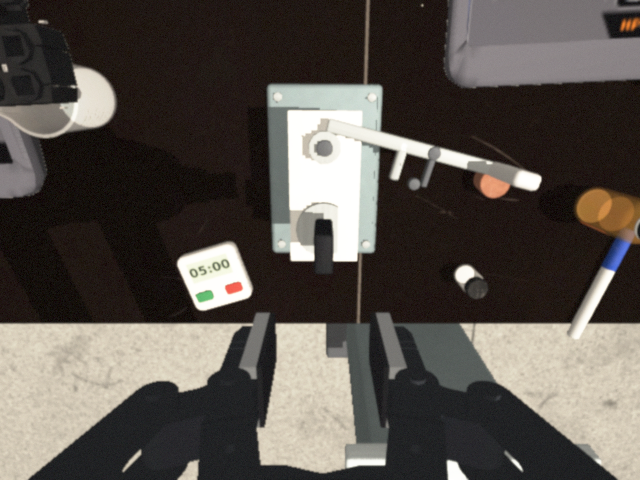

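The shaft is seated: head top at z 169.7, collar top at 115.9. The tab is at (526,70.7) with the bar at 75.7°. Next I'll cage the tab between the open fingers.

Request:
{"api": "apply_moves", "payload": {"rows": [[8,25,0,0,0,0],[15,40,0,0,0,0],[15,40,0,0,0,0],[5,12,0,0,0,-0.1],[0,0,10,0,0,-0.17]], "fingers": 30}}

```text
time: 15.32
tool_pos: [524.4, 69.7, 248.0]
tcp_rot: [-180.0, 0.1, 15.6]
ft_force: [0.2, 0.5, -0.4]
finger_gap: 30.0
grip_force: 0.0
```

Request:
{"api": "apply_moves", "payload": {"rows": [[0,0,10,0,0,-0.18],[0,0,10,0,0,-0.18],[0,0,10,0,0,-0.18],[0,0,10,0,0,-0.18],[0,0,5,0,0,-0.18]]}}

```text
time: 15.95
tool_pos: [523.0, 71.0, 201.5]
tcp_rot: [-179.8, 0.1, 67.4]
ft_force: [0.8, -0.7, -0.3]
finger_gap: 29.8
grip_force: 0.0
```

Request:
{"api": "apply_moves", "payload": {"rows": [[0,0,0,0,0,-0.15],[0,0,0,0,0,0],[0,0,0,0,0,0],[0,0,0,0,0,0],[0,0,0,0,0,0]]}}

```text
time: 16.58
tool_pos: [524.5, 71.0, 204.3]
tcp_rot: [180.0, -0.0, 75.6]
ft_force: [-0.2, -0.8, 0.1]
finger_gap: 30.1
grip_force: 0.0
```

Run:
```python
from h import *
go(526,70.6,133,75.6)
th=np.radians(75.6);H=np.array([542.,188])
def tab(t): return H+np.array([[np.cos(t),-np.sin(t)],[np.sin(t),np.cos(t)]])@[-118,-14.5]
print(tab(th),tab(0))
```

```text
shift [-0.   1.6 71.3] rot [ 0.    -0.    -0.001] | now [524.5  71.  204.3] [180.   -0.   75.6]
[526.69904915  70.10118362] [424.  173.5]
```

Request:
{"api": "apply_moves", "payload": {"rows": [[0,1.5,15,0,0,0],[0,0,25,0,0,0],[0,0,20,0,0,0],[0,0,11,0,0,0],[0,0,0,0,0,0]]}}

```text
time: 17.2
tool_pos: [525.0, 70.6, 132.0]
tcp_rot: [-179.9, 0.0, 75.6]
ft_force: [-0.9, 0.4, 0.4]
finger_gap: 30.2
grip_force: 0.0
```

Request:
{"api": "apply_moves", "payload": {"rows": [[0,0,0,0,0,0],[0,0,0,0,0,0],[0,0,0,0,0,0],[0,0,0,0,0,0],[0,0,0,0,0,0]], "fingers": 15, "grip_force": 20}}

```text
time: 17.82
tool_pos: [525.9, 70.7, 133.4]
tcp_rot: [180.0, -0.0, 75.6]
ft_force: [0.4, -0.3, -0.2]
finger_gap: 15.4
grip_force: 0.0
```

Request:
{"api": "apply_moves", "payload": {"rows": [[-0.9,-14.2,0,0,0,0.12],[-0.9,-14.2,0,0,0,0.12],[-0.9,-14.2,0,0,0,0.12],[-0.9,-14.2,0,0,0,0.12],[0,0,0,0,0,0]]}}

```text
time: 18.45
tool_pos: [472.8, 91.3, 133.3]
tcp_rot: [-180.0, -0.0, 48.2]
ft_force: [-0.1, -0.3, -0.3]
finger_gap: 14.8
grip_force: 0.0
```

Run:
```python
from h import *
s=sense();snap('top')
print([(np.round(r['xyz'],1).tolist(),round(r['confidence'],2)) for r in models.place_of('clip_tab','top')[:3]])
H=np.array([542.,188]);psi=np.radians(s['tcp_rot'][2])
r=np.array([[np.cos(psi),-np.sin(psi)],[np.sin(psi),np.cos(psi)]])@[-118,-14.5]
print(s['tool_pos'],s['tcp_rot'],H+r,s['grip_force'],s['ft_force'])
```

```text
[]
[472.82202488  91.25603425 133.26992332] [-1.79995156e+02 -1.53347984e-03  4.82025488e+01] [474.16291366  90.3660934 ] 0.0 [-0.14461118 -0.32672313 -0.30368598]
```

Request:
{"api": "apply_moves", "payload": {"rows": [[-0.4,-14.2,0,0,0,0.12],[-0.6,-14.2,0,0,0,0.12],[-0.8,-14.2,0,0,0,0.12],[-0.8,-14.2,0,0,0,0.12],[-0.6,-9.5,0,0,0,0.08]]}}

```text
time: 19.18
tool_pos: [433.0, 142.7, 133.4]
tcp_rot: [180.0, -0.0, 16.0]
ft_force: [-0.2, 0.1, -0.8]
finger_gap: 15.0
grip_force: 0.2
```

Request:
{"api": "apply_moves", "payload": {"rows": [[-0.4,-3.6,0,0,0,0.03],[-0.4,-3.6,0,0,0,0.03],[-0.4,-3.6,0,0,0,0.03],[0,0,0,0,0,0],[0,0,0,0,0,0]]}}

```text
time: 19.8
tool_pos: [429.3, 152.5, 133.3]
tcp_rot: [180.0, -0.0, 11.0]
ft_force: [-0.1, -1.1, 0.6]
finger_gap: 14.8
grip_force: 0.3
```

Request:
{"api": "apply_moves", "payload": {"rows": [[-0.4,-3.6,0,0,0,0.03],[-0.4,-3.6,0,0,0,0.03],[-0.4,-3.6,0,0,0,0.03],[-0.4,-3.6,0,0,0,0.03],[0,0,0,0,0,0]]}}

```text
time: 20.42
tool_pos: [425.5, 166.7, 133.3]
tcp_rot: [180.0, -0.0, 4.1]
ft_force: [0.0, -0.8, 0.8]
finger_gap: 15.5
grip_force: 0.3
```

Request:
{"api": "apply_moves", "payload": {"rows": [[-0.4,-3.6,0,0,0,0.03],[-0.4,-3.6,0,0,0,0.03],[0,-1,0,0,0,0.01],[0,0,0,0,0,0],[0,0,0,0,0,0]]}}

```text
time: 21.05
tool_pos: [424.0, 174.8, 133.2]
tcp_rot: [-180.0, 0.0, 0.0]
ft_force: [-0.6, -0.1, -0.4]
finger_gap: 15.1
grip_force: 0.0
```

Request:
{"api": "apply_moves", "payload": {"rows": [[0,-1,0,0,0,0],[0,-1,0,0,0,0],[0,0,0,0,0,0],[0,0,0,0,0,0],[0,0,0,0,0,0]]}}

```text
time: 21.68
tool_pos: [424.0, 176.2, 133.2]
tcp_rot: [179.9, 0.0, -0.0]
ft_force: [-0.4, -5.7, 0.7]
finger_gap: 15.0
grip_force: 2.5
```

Request:
{"api": "apply_moves", "payload": {"rows": [[0,-0.8,0,0,0,0],[0,-0.8,0,0,0,0],[0,0,0,0,0,0],[0,0,0,0,0,0],[0,0,0,0,0,0]]}}

```text
time: 22.3
tool_pos: [424.0, 176.4, 133.2]
tcp_rot: [179.8, 0.0, -0.0]
ft_force: [-2.1, -12.4, 3.6]
finger_gap: 15.3
grip_force: 6.4
```

Request:
{"api": "apply_moves", "payload": {"rows": [[0,1.5,0,0,0,0],[0,1.8,0,0,0,0],[0,0,0,0,0,0],[0,0,0,0,0,0],[0,0,0,0,0,0]], "fingers": 28}}

```text
time: 22.92
tool_pos: [424.0, 175.3, 133.3]
tcp_rot: [-180.0, 0.0, -0.0]
ft_force: [-0.5, 0.8, 0.3]
finger_gap: 28.2
grip_force: 0.0
```

Request:
{"api": "apply_moves", "payload": {"rows": [[0,0,-10,0,0,0],[0,0,-30,0,0,0],[0,0,-40,0,0,0],[0,0,-40,0,0,0],[0,0,-20,0,0,0]]}}

```text
time: 23.55
tool_pos: [425.0, 175.5, 276.5]
tcp_rot: [-179.9, -0.2, -0.0]
ft_force: [0.6, 0.1, -1.0]
finger_gap: 27.8
grip_force: 0.0
```

Request:
{"api": "apply_moves", "payload": {"rows": [[0,0,-10,0,0,0],[0,0,0,0,0,0],[0,0,0,0,0,0],[0,0,0,0,0,0],[0,0,0,0,0,0]]}}

```text
time: 24.18
tool_pos: [423.8, 175.1, 282.5]
tcp_rot: [180.0, 0.1, -0.0]
ft_force: [-0.7, -0.5, 0.2]
finger_gap: 28.0
grip_force: 0.0
```

Run:
```python
from h import *
s,p,d=snap('wrist','w5.png');print(s['tool_pos'],s['tcp_rot'],s['time'],s['ft_force'])
for k in ['beaker_mid','clip_tab']:
    print(k,[(np.round(r['xyz'],1).tolist(),round(r['confidence'],2)) for r in models.place_of(k,'wrist')[:3]])
W=world('wrist',d,s);Z=W[...,2];g=p.max(2)
def rect(n,c,r,z0,z1,gm):
    m=(np.hypot(W[...,0]-c[0],W[...,1]-c[1])<r)&(Z>z0)&(Z<z1)&gm
    q=W[m];print(n,len(q),np.median(q[:,2]) if len(q) else 0,cv2.minAreaRect(q[:,:2].astype(np.float32)) if len(q)>4 else '')
rect('head',(482,188),25,160,180,g<110)
rect('tab',(424,173),25,159,172,g>90)
snap('top');print([(np.round(r['xyz'],1).tolist(),round(r['confidence'],2)) for r in models.place_of('amber_mid','top')[:3]])
```

```text
[423.76783567 175.1076415  282.53408593] [ 1.79980428e+02  7.16072337e-02 -1.33883179e-02] 24.175 [-0.67386003 -0.4764605   0.22108272]
beaker_mid [([480.2, 185.2, 112.9], 0.67)]
clip_tab [([423.3, 171.3, 142.0], 0.71), ([481.5, 188.8, 109.4], 0.63)]
head 833 169.71116687718634 ((482.78704833984375, 188.75457763671875), (11.557914733886719, 24.55713653564453), 89.26094818115234)
tab 347 165.2160857498519 ((423.4872131347656, 173.83070373535156), (9.3167085647583, 16.002586364746094), 89.87425231933594)
[([474.2, -79.0, 45.4], 0.56)]
```

View pics/w5.png

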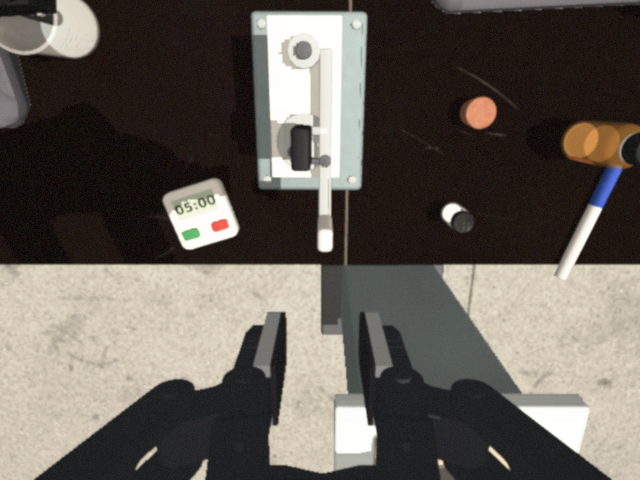

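The clip bar lies at 0° along the shaft's neck, with the tab at (423.5,173.8), which is the closed position. The shaft is still seated (head top z 169.7), the amber bottle has not moved, and the gripper is clear.

```bash
python3 -c "
from h import *
print(job.hand_in())"
```

```text
the job is handed in; nothing more can be done
None
```

I fitted the flatted shaft to the stirrer with its collar fully home, swung the clip closed to its stop on the neck and let go, then handed the job in at about 24 s; the round shaft was left in the rack, the amber bottle measured unmoved, and nothing touched the beaker as far as I could tell, though it was hidden in the last picture.

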